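# Latch the hold-down bar over the tube rack

## Task

Lock the tube rack into its holder: take the knob on the end of that holder's latch bar, lift the bar over the front cheek of the notched keeper and let it drop fully home in the notch, so that it lies level across the rack. Leave the rack sitting in its holder, and leave the bar of the other holder (the one with the solid white block) where it is.

Things in the scene. Friction and masses are not known exactly. Their poses are not given: they have to be found in the camera images.
- rack_holder_knob (a point): Centre of the upright round black knob (18 mm diameter, 36 mm tall, 23 mm cap on top) on the free end of the latch bar of the holder with the tube rack; 101 mm above the table when the bar is level, 35 mm above the bar's axis. It starts level, swung out of the keeper towards the robot by 17 to 37 degrees. The bar is steel, 12 x 12 mm, about 160 g.
- rack_holder_pivot (a point): Hinge of that bar, on the pivot post at its other end, 240 mm from the knob along the bar, 66 mm above the table. Here the bar turns sideways (light friction: it stays where it is left) and hinges upward by up to 40 degrees; let go, it falls to level, where a stop holds it. Holder: aluminium tray 84 x 240 mm, screwed to the table.
- rack_holder_notch (a point): Middle of the notch in that holder's keeper, where the latched bar's axis lies (66 mm high, 200 mm from the pivot; the knob then stands 40 mm further out). Notch 34 mm wide, open on top. Its front cheek, on the robot's side, rises 15 mm above this point and stops a level bar: raise the knob by 30 mm or more to pass. The back stop rises 27 mm. x: across the notch, y: to the pivot.
- rack_mid (a point): Centre (half-way up) of the tube rack, 62 x 145 x 44 mm with rows of tube caps on top, lying loose in its holder's tray between keeper and pivot, long side along the latched bar; its top is 54 mm above the table, 6 mm under the latched bar.
- block_holder_knob (a point): Centre of the same kind of knob on the bar of the other, equal holder, which carries a solid white block 60 x 96 x 34 mm with holes in its top. This bar too is swung out towards the robot, and stays there.

How it is judged (in metres and radians):
On the way:
1. the bar over the tube rack's holder is lifted clear of its keeper (height (world z) of rack_holder_knob above 0.119 m), for 0.1 s.
At the end, for the whole second after the job is handed in: The tube rack's bar lies in the notch of its keeper: knob within 18 mm of the middle line across the notch and no more than 6 mm above its level height; the rack is within 15 mm of where it stood and the other bar's knob within 30 mm of where it was (x of rack_holder_knob in the frame of rack_holder_notch between -0.018 and 0.018 m and height (world z) of rack_holder_knob below 0.107 m and distance of rack_mid from where it was at the start of the episode below 0.015 m and distance of block_holder_knob from where it was at the start of the episode below 0.03 m); the robot touches nothing.
It fails at once if the bar of the other holder is moved by more than 30 mm (distance of block_holder_knob from where it was at the start of the episode above 0.03 m).
It fails at once if the tube rack is tipped by more than 15 degrees (angle between rack_mid's own z axis and vertical above 0.26 rad).
It also fails if it takes over 35 s, if anything falls off the work surface, if the arm or the gripper's body presses on something with over 40 N, if the wrist force passes 120 N, or if a joint passes its speed limit or range.

## Robot

A 6-joint arm with a two-finger parallel gripper is mounted at the origin on a cart in front of the work surface, level with it; the furniture and walls round the work are solid. World frame = base frame: x ahead of the robot, y to its left, z up, the work surface at z = 0. Lengths are in mm, angles in rad, forces in N, time in s.
With the tool pointing down it reaches from about 350 to 775 mm from the base axis. Payload 7.3 kg.
Tool frame: the origin (TCP) lies on the front face of the gripper's body, between the roots of the fingers; the fingertips stand 66 mm ahead of it and the grasp point (between the pads) lies 47 mm ahead of it (bot.tip_extent is the distance from the TCP to the fingertips, in mm); z points along the fingers, y is the line along which they close (so a half turn about z gives the same grasp; the last joint's range is limited). The gripper opens to 92 mm and grips with 3 to 60 N. Pads are 19 mm wide; open, the fingers measure 130 mm over their backs; the gripper's body (75 mm by 190 mm) begins 47 mm behind the grasp point.
Start: joints at [1.002, 0.342, 1.524, -0, 1.275, -0.146], TCP at [215.401, 478.791, 292.241] pointing down, gripper open.
Joint ranges: [-2.53, 2.53], [-0.77, 2.02], [0.04, 2.7], [-1, 4.14], [0.28, 2.66], [-3.11, 3.11]. Speed limits (rad/s): [2.57, 2.57, 3.14, 3.14, 3.14, 3.14].

## Interface

Orientations are given as [roll, pitch, yaw] about the fixed x, y, z axes, in that order (R = Rz(yaw) Ry(pitch) Rx(roll)).
In Python, from plant import readout, viewer, order, bot gives the robot as it stands.
- The arm moves only by the shell command python3 -m creep 'ROWS'. ROWS is text: rows parted by semicolons, each of 7 numbers parted by spaces: the shift along the world's x, y, z in m, then the turn, a rotation vector about the world's x, y, z in rad, then the opening in per cent of the stroke, from 0 (shut) to 100 (fully open). A call has 1 to 8 rows; each row shifts and turns the commanded pose from where the row before left it; what a row does not reach is not made up. A row lasts 1/12 s, in which the tool goes at most 41.7 mm and 7.16 degrees, less where a joint would pass 70% of its speed; a pose out of reach is approached as far as the arm can. A call is refused whole if a number of a shift passes 0.0417 or a number of a turn 0.125, either way. A call with a gripper value outside its range is refused whole. The fingers move at their own pace and stop on an object; the grip force is fixed at half the most. Time passes only in rows, so rows that do not move let the fingers close. It gives the time, the measured TCP pose, the force, the opening and the grip force at its end, in the units of the state.
- readout.get_obs(): the state, without advancing time (a new reading comes with each control period).
- viewer.capture(name): name is "side" or "top"; returns the picture (480x640x3 uint8, red, green, blue); there is no depth.
- viewer.camera_info(name): a dict with "fx", "fy", "cx", "cy" (pixels), "origin" and "rotation" of the camera in the world. Camera axes: x right, y up, looking along -z (the intrinsics and any distortion apply to the point x, -y, -z); pixel columns grow to the right and rows downward; lengths in mm; the calibration is good to about 2 mm. A picture is of the moment at which its call begins. camera_info takes no time and is no camera call.
- order.close_job(): hands the job in; it is judged then, once.
The state is a dict: "time": time; "joint_positions": joint angles; "dq": joint speeds; "tau": joint torques, N m; "tool_pos": TCP position; "tcp_rot": TCP orientation; "contact_force": force on the tool from outside, world axes, zero at the start; "moment": the same for the moment, N m; "grip_width": finger opening in mm; "finger_force": force on a finger pad.
Only numpy, scipy, OpenCV 4.12 (cv2) and the standard library are available. Lean on these libraries where they do the work, as an engineer would, in place of code of your own. Each camera call takes 0.05 s, during which the arm holds its last target. There are 200 camera calls.

## Working session

There is one attempt and no reset: what is moved stays moved. The work goes in short steps, Python scripts to look and compute and a shell command to move; the robot and the scene stay as the last step left them, time stands still between calls to the robot, and variables do not carry over. Pictures are saved under pics/ and viewed, at most 10 in all, crops included, and the job is handed in when it is done.

```bash
mkdir -p pics; python3 - <<'E'
from plant import readout, viewer
import cv2
for n in("side","top"):
    cv2.imwrite(f"pics/{n}0.png",viewer.capture(n)[:,:,::-1]); print(viewer.camera_info(n))
print(readout.get_obs())
E
```

```text
{'fx': 433.22010416139324, 'fy': 433.22010416139324, 'cx': 319.908783471949, 'cy': 237.9031076008275, 'origin': array([383.420296  , 617.24532765, 725.27331983]), 'rotation': array([ 0.84175787, -0.01100364, -2.86741241])}
{'fx': 524.0885292768348, 'fy': 524.0885292768348, 'cx': 321.4081107719192, 'cy': 231.81953388463472, 'origin': array([ 460.51462402,  -34.12041742, 1358.77714404]), 'rotation': array([ 0.07651736,  0.00519569, -1.58990083])}
{'time': 0.1, 'joint_positions': array([ 1.00202755e+00,  3.42629385e-01,  1.52491033e+00,  5.82116614e-06,
        1.27536800e+00, -1.46048660e-01]), 'dq': array([-0.00028809, -0.00168306, -0.00312924, -0.00126237, -0.00073256,
        0.00052122]), 'tau': array([ 3.23418108e-04, -4.32006276e+01, -2.44691116e+01,  7.17473100e-02,
        5.26838447e-02, -5.04129730e-05]), 'tool_pos': array([215.23602664, 478.56304119, 291.63056928]), 'tcp_rot': array([-3.14029241e+00, -1.96887321e-04,  2.71887071e+00]), 'contact_force': array([ 0.52922858, -0.0721162 , -0.17905954]), 'moment': array([-0.02382684,  0.00413682, -0.04148375]), 'finger_force': 0.0, 'grip_width': 92.10664550525811}
```

View pics/top0.png

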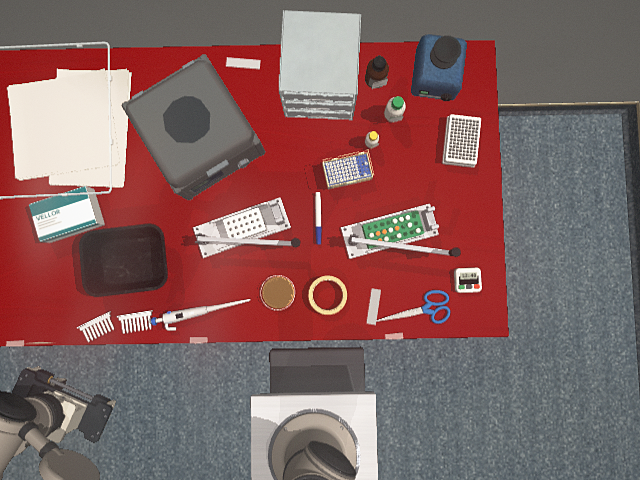

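View pics/side0.png

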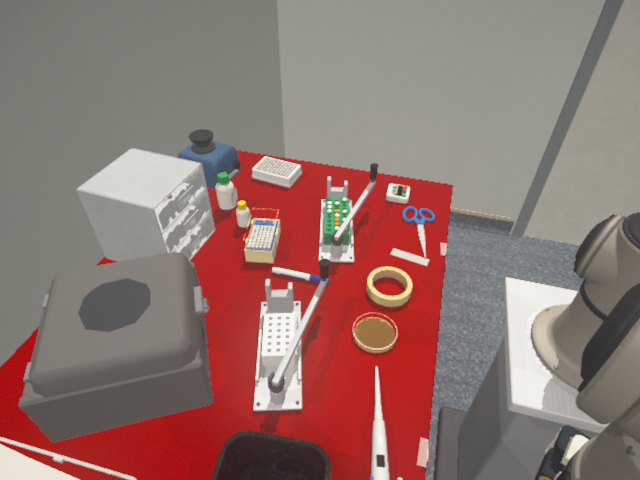

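The top view shows the rack holder on the right, with its pivot near (352,240), knob near (456,252) and keeper near (432,213). The block holder is on the left, with its knob at (296,243). In the side view the rack knob is near (374,172) and the pivot near (337,238).

```bash
python3 - <<'E'
import cv2,numpy as np
a=cv2.imread("pics/top0.png")[190:275,335:470]; b=cv2.imread("pics/side0.png")[155:270,305:395]
a=cv2.resize(a,(795,500),interpolation=2) if 0 else cv2.resize(a,None,fx=5,fy=5,interpolation=cv2.INTER_CUBIC)
b=cv2.resize(b,None,fx=5,fy=5,interpolation=cv2.INTER_CUBIC)
cv2.imwrite("pics/a.png",a);cv2.imwrite("pics/b.png",b)
E
```

```text
(no output)
```

View pics/a.png

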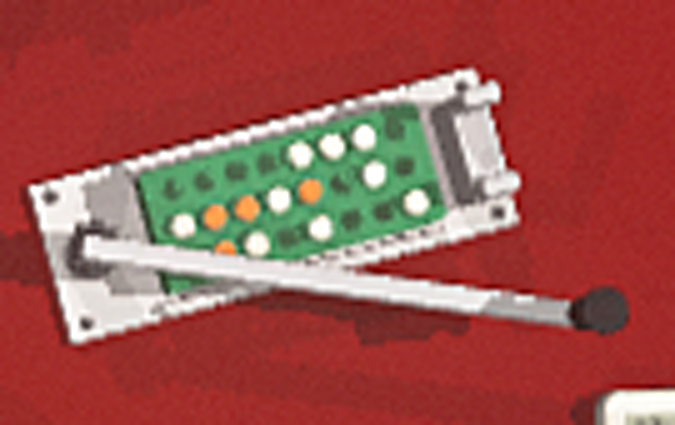

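View pics/b.png

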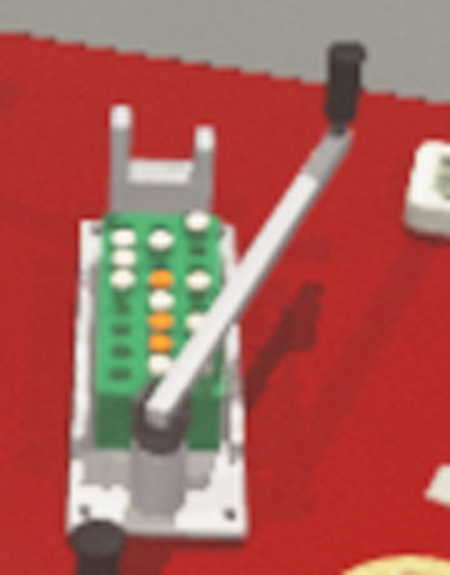

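```bash
cat > h.py <<'E'
import numpy as np
from scipy.spatial.transform import Rotation as R
from plant import viewer
def ray(n,p):
    c=viewer.camera_info(n); d=np.array([(p[0]-c['cx'])/c['fx'],-(p[1]-c['cy'])/c['fy'],-1])
    return c['origin'],R.from_euler('xyz',c['rotation']).apply(d)
def at(n,p,z):
    o,d=ray(n,p); return (o+d*(z-o[2])/d[2])
def tri(p,q):
    A=[];b=[]
    for n,x in(("top",p),("side",q)):
        o,d=ray(n,x); d/=np.linalg.norm(d); P=np.eye(3)-np.outer(d,d); A.append(P); b.append(P@o)
    return np.linalg.lstsq(np.vstack(A),np.hstack(b),rcond=None)[0]
ta=lambda x,y:(335+x/5,190+y/5)
sb=lambda x,y:(305+x/5,155+y/5)
E
python3 - <<'E'
from h import *
np.set_printoptions(precision=1,suppress=True)
print("knobtop",at("top",ta(602,308),119),at("side",sb(346,50),119),tri(ta(602,308),sb(346,50)))
print("knob side ctr",at("side",sb(343,88),101))
print("pivot bar",at("top",ta(90,245),72),at("side",sb(155,410),72))
t=[at("top",ta(*p),4)for p in((30,185),(75,343),(518,222),(475,70))]
print("tray",t)
s=[at("side",sb(*p),4)for p in((68,530),(247,535))]; print(s)
print("cheeks",at("top",ta(487,95),93),at("top",ta(507,181),81),at("side",sb(121,112),93),at("side",sb(205,133),81))
E
```

```text
knobtop [ 502.6 -345.1  119. ] [ 502.5 -351.3  119. ] [ 502.1 -344.   123.5]
knob side ctr [ 500.9 -343.3  101. ]
pivot bar [ 540.1 -106.7   72. ] [ 540.3 -102.1   72. ]
tray [array([576. , -80.1,   4. ]), array([ 493.7, -101.5,    4. ]), array([ 551.9, -332.3,    4. ]), array([ 631.5, -312.8,    4. ])]
[array([575.3, -82.7,   4. ]), array([ 493.4, -103.2,    4. ])]
cheeks [ 608.  -299.9   93. ] [ 566.9 -310.7   81. ] [ 609.1 -300.1   93. ] [ 566.3 -311.2   81. ]
```

Knob at about (502,-345), pivot at (540,-107), and latched knob target at about (597,-340). That is a swing of about 22.7°. I'll grip with the closing axis perpendicular to the bar (yaw 80.9°).

```bash
python3 -m creep '.028 -.03 0 0 0 -.12 100;.028 -.03 0 0 0 -.12 100;.028 -.03 0 0 0 -.12 100;.028 -.03 0 0 0 -.12 100;.028 -.03 0 0 0 -.12 100;.028 -.03 0 0 0 -.12 100;.028 -.03 0 0 0 -.12 100;.028 -.03 0 0 0 -.12 100'
python3 -m creep '.004 -.041 0 0 0 -.11 100;.004 -.041 0 0 0 -.11 100;.004 -.041 0 0 0 -.11 100;.004 -.041 0 0 0 0 100;.004 -.041 0 0 0 0 100;.004 -.041 0 0 0 0 100;.004 -.041 0 0 0 0 100'
python3 -m creep '.004 -.041 0 0 0 0 100;.004 -.041 0 0 0 0 100;.004 -.041 0 0 0 0 100;.004 -.041 0 0 0 0 100;.004 -.041 0 0 0 0 100;0 0 0 0 0 0 100;0 0 0 0 0 0 100'
```

```text
time: 0.77
tool_pos: [440.3, 237.0, 292.1]
tcp_rot: [-3.141, 0.0, 1.753]
contact_force: [0.6, 0.7, -0.8]
grip_width: 91.6
finger_force: 0.0
time: 1.35
tool_pos: [467.0, -50.2, 292.1]
tcp_rot: [-3.141, -0.0, 1.429]
contact_force: [1.1, 0.2, 0.4]
grip_width: 92.0
finger_force: 0.0
time: 1.93
tool_pos: [486.9, -255.1, 291.2]
tcp_rot: [-3.14, -0.001, 1.425]
contact_force: [-0.5, 0.6, 1.1]
grip_width: 92.0
finger_force: 0.0
```

```bash
python3 -m creep '.005 -.03 0 0 0 -.013 100;.005 -.03 0 0 0 0 100;.005 -.03 0 0 0 0 100;0 0 -.03 0 0 0 100;0 0 -.03 0 0 0 100;0 0 0 0 0 0 100'
python3 - <<'E'
from plant import viewer
import cv2
a=viewer.capture("top")[190:290,375:510,::-1]; b=viewer.capture("side")[100:240,300:440,::-1]
r=lambda i:cv2.resize(i,(400,int(400*i.shape[0]/i.shape[1])),interpolation=cv2.INTER_CUBIC)
a=r(a);b=r(b);a=cv2.copyMakeBorder(a,0,400-a.shape[0],0,0,0)
cv2.imwrite("pics/c.png",cv2.hconcat([a,b]))
E
```

```text
time: 2.43
tool_pos: [500.5, -340.4, 226.2]
tcp_rot: [-3.132, -0.007, 1.416]
contact_force: [-0.3, 0.7, -0.6]
grip_width: 91.6
finger_force: 0.0
```

View pics/c.png

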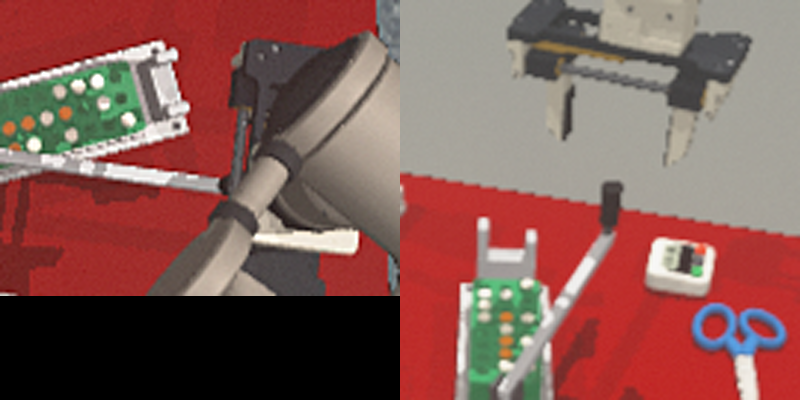

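The side view shows the open fingers straddling the knob at (610,200) in the crop, which is well centred. Next I descend and close.

```bash
python3 -m creep '.0005 -.0015 -.025 0 0 0 100;0.0005 -.0015 -.025 0 0 0 100;0 0 -.025 0 0 0 100;0 0 -.008 0 0 0 100;0 0 0 0 0 0 100;0 0 0 0 0 0 100'
```

```text
time: 3.03
tool_pos: [504.3, -346.3, 151.2]
tcp_rot: [3.139, 0.001, 1.417]
contact_force: [0.1, 0.1, -0.4]
grip_width: 91.6
finger_force: 0.0
```

```bash
python3 -m creep '-.001 0 -.006 0 0 0 100;0 0 0 0 0 0 50;0 0 0 0 0 0 25;0 0 0 0 0 0 0;0 0 0 0 0 0 0;0 0 0 0 0 0 0;0 0 0 0 0 0 0;0 0 0 0 0 0 0'
python3 -m creep '0 0 0 0 0 0 0;0 0 0 0 0 0 0;0 0 0 0 0 0 0;0 0 0 0 0 0 0'
```

```text
time: 3.7
tool_pos: [502.4, -346.2, 143.3]
tcp_rot: [3.141, 0.0, 1.416]
contact_force: [-0.7, 0.1, -0.2]
grip_width: 50.0
finger_force: 0.0
time: 4.03
tool_pos: [502.4, -346.2, 143.2]
tcp_rot: [3.142, -0.0, 1.416]
contact_force: [-0.2, -0.3, 0.1]
grip_width: 23.4
finger_force: 0.0
```

```bash
python3 -m creep '0 0 0 0 0 0 0;0 0 0 0 0 0 0;0 0 0 0 0 0 0;0 0 0 0 0 0 0'
```

```text
time: 4.37
tool_pos: [502.4, -346.2, 143.2]
tcp_rot: [3.142, -0.0, 1.416]
contact_force: [0.5, 0.0, 0.3]
grip_width: 20.7
finger_force: 30.0
```

```bash
python3 -m creep '.0005 .003 .0074 -.031 .005 0 0;.0005 .003 .0074 -.031 .005 0 0;.0005 .003 .0074 -.031 .005 0 0;.0005 .003 .0074 -.031 .005 0 0;.0005 .003 .0074 -.031 .005 0 0;0 0 0 0 0 0 0;0 0 0 0 0 0 0'
python3 - <<'E'
from h import *
from plant import readout
s=readout.get_obs(); z=R.from_euler('xyz',s['tcp_rot']).as_matrix()[:,2]; print(z,s['tool_pos']+51*z*0+47*z)
# swing plan: TCP positions relative to pivot, 22.7 deg
p=np.array([540,-107]);v=s['tool_pos'][:2]-p
for k in range(1,8):
    a=np.radians(22.7/6*k); w=R.from_euler('z',a).apply([*v,0])[:2]; print(k,w+p)
E
```

```text
time: 4.95
tool_pos: [505.2, -331.1, 180.6]
tcp_rot: [3.141, 0.157, 1.417]
contact_force: [0.0, -0.4, 0.1]
grip_width: 20.5
finger_force: 30.0
[-0.02384836 -0.15450832 -0.98770362] [ 504.05726571 -338.35927398  134.15663093]
1 [ 520.0407888  -332.90668202]
2 [ 534.99043302 -333.73134616]
3 [ 549.96191189 -333.56778104]
4 [ 564.88997086 -332.41669957]
5 [ 579.70954462 -330.28311884]
6 [ 594.35604071 -327.17633827]
7 [ 608.76562103 -323.10989903]
```

```bash
python3 -m creep '.0148 -.0018 0 0 0 .066 0;.015 -.0008 0 0 0 .066 0;.015 .0002 0 0 0 .066 0;.015 .0011 0 0 0 .066 0;.0148 .0021 0 0 0 .066 0;.0146 .0031 0 0 0 .066 0;0 0 0 0 0 0 0;0 0 0 0 0 0 0'
python3 - <<'E'
from plant import viewer
import cv2
a=viewer.capture("top")[180:280,335:470,::-1]; b=viewer.capture("side")[110:250,270:410,::-1]
r=lambda i:cv2.resize(i,(400,int(400*i.shape[0]/i.shape[1])),interpolation=cv2.INTER_CUBIC)
a=r(a);b=r(b);a=cv2.copyMakeBorder(a,0,400-a.shape[0],0,0,0)
cv2.imwrite("pics/d.png",cv2.hconcat([a,b]))
E
```

```text
time: 5.62
tool_pos: [593.8, -327.6, 179.2]
tcp_rot: [-3.14, 0.156, 1.81]
contact_force: [-0.2, -0.1, -0.7]
grip_width: 20.7
finger_force: 30.0
```

View pics/d.png

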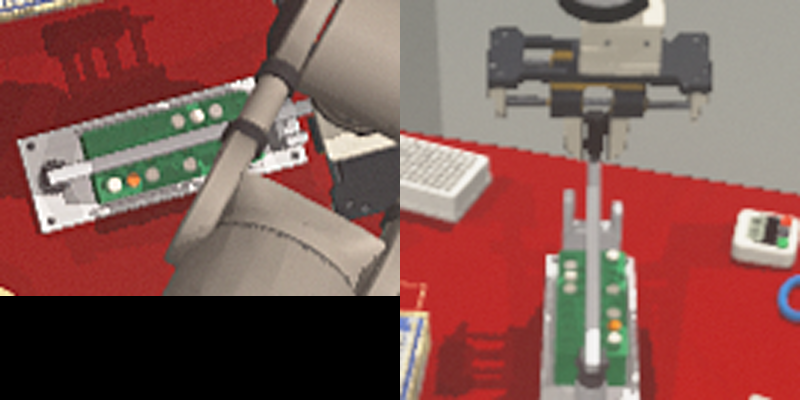

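The bar is lifted and lies between the cheeks in both views: in the side crop it is at x≈593, between cheeks at 570 and 617. Now I lower it.

```bash
python3 -m creep '.0007 -.003 -.0074 .030 .0073 0 0;.0007 -.003 -.0074 .030 .0073 0 0;.0007 -.003 -.0074 .030 .0073 0 0;.0007 -.003 -.0074 .030 .0073 0 0;.0007 -.003 -.0062 .030 .0073 0 0;0 0 0 0 0 0 0;0 0 0 0 0 0 0;0 0 0 0 0 0 0'
```

```text
time: 6.38
tool_pos: [597.0, -342.0, 143.7]
tcp_rot: [-3.14, 0.001, 1.811]
contact_force: [-0.5, 2.2, -1.6]
grip_width: 20.8
finger_force: 30.0
```

```bash
python3 -m creep '0 0 0 0 0 0 30;0 0 0 0 0 0 60;0 0 0 0 0 0 80;0 0 0 0 0 0 80;0 0 0 0 0 0 80;0 0 0 0 0 0 80;0 0 0 0 0 0 80;0 0 0 0 0 0 80'
python3 -m creep '0 0 .02 0 0 0 80;0 0 .03 0 0 0 80;0 0 .03 0 0 0 80;0 0 .03 0 0 0 80;-.02 0 .03 0 0 0 80;-.035 0 .02 0 0 0 80;-.035 0 0 0 0 0 80;-.035 0 0 0 0 0 80'
python3 -m creep '-.035 0 0 0 0 0 80;-.035 0 0 0 0 0 80;0 0 0 0 0 0 80;0 0 0 0 0 0 80'
python3 - <<'E'
from plant import viewer
import cv2
A=viewer.capture("top");B=viewer.capture("side")
cv2.imwrite("pics/top9.png",A[:,:,::-1]);cv2.imwrite("pics/side9.png",B[:,:,::-1])
a=A[180:280,335:470,::-1]; b=B[110:250,270:410,::-1]
r=lambda i:cv2.resize(i,(400,int(400*i.shape[0]/i.shape[1])),interpolation=cv2.INTER_CUBIC)
a=r(a);b=r(b);a=cv2.copyMakeBorder(a,0,400-a.shape[0],0,0,0)
cv2.imwrite("pics/e.png",cv2.hconcat([a,b]))
E
```

```text
time: 7.05
tool_pos: [597.6, -342.3, 144.5]
tcp_rot: [-3.141, 0.003, 1.812]
contact_force: [0.3, 0.8, 0.5]
grip_width: 69.7
finger_force: 0.0
time: 7.72
tool_pos: [471.6, -342.3, 306.1]
tcp_rot: [3.14, 0.006, 1.813]
contact_force: [0.6, -0.4, 0.1]
grip_width: 73.4
finger_force: 0.0
time: 8.05
tool_pos: [401.3, -342.5, 305.2]
tcp_rot: [3.141, 0.004, 1.81]
contact_force: [0.0, -0.7, -0.3]
grip_width: 72.9
finger_force: 0.0
```

View pics/e.png

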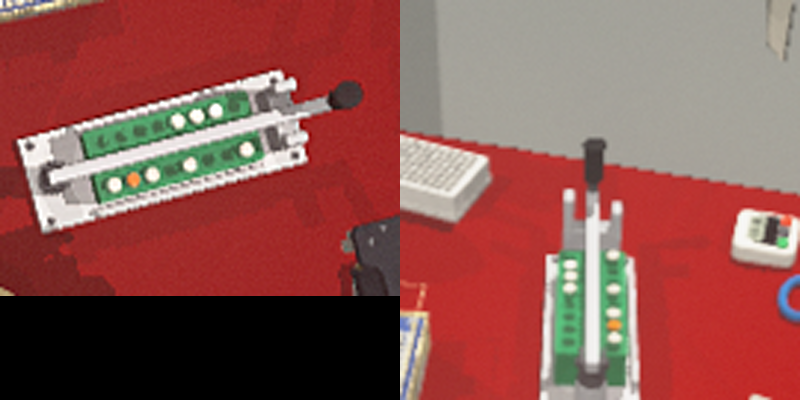

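```bash
python3 - <<'E'
from h import *
k=tri((335+345/2.963,180+95/2.963),(270+(595-400)/2.857,110+143/2.857)); print(k, at("side",(270+(595-400)/2.857,110+165/2.857),101))
n=np.array([.972,.236]); print((k[:2]-[540,-107])@n)
E
```

```text
[ 595.79411984 -337.83240786  125.26023675] [ 594.92024674 -339.2795767   101.        ]
-0.2445637763243602
```

The knob sits on the notch line to within 1 mm. Its measured height is about 2 mm above the starting level reading, which is within measurement noise, so I'm handing in.

```bash
python3 -c "
from plant import order
print(order.close_job())"
```

```text
the job is handed in; nothing more can be done
None
```

The tube rack's latch bar is lifted over the front cheek and dropped into the keeper notch. In the last pictures the knob is within about 1 mm of the notch line and level to within measurement noise. The rack looks unmoved, the arm did not go near the other holder's bar, and the gripper is clear. The job was handed in at about 8 s; no verdict was returned.

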